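# Fill the round gift tin with seven honey pots

## Robot

A 7-joint arm with a two-finger parallel gripper is mounted at the origin on the work surface. World frame = base frame: x ahead of the robot, y to its left, z up, the work surface at z = 0. Lengths are in m, angles in rad, forces in N, time in s.
With the tool pointing down it reaches from about 0.4 to 0.875 m from the base axis. Payload 19.3 kg.
Tool frame: the origin (TCP) lies midway between the tips of the shut fingers; the grasp point (between the pads) lies 19 mm behind it (bot.pinch_z is the distance from the TCP to the grasp point, in m); z points along the fingers, y is the line along which they close (so a half turn about z gives the same grasp; the last joint's range is limited). The gripper opens to 85 mm and grips with 20 to 120 N. Pads are 22 mm wide; open, the fingers measure 114 mm over their backs; the gripper's body (76 mm by 85 mm) begins 54 mm behind the grasp point. The pads swing forward as they close: fully open they stand 13 mm farther back than shut.
Start: joints at [1.264, 0.521, -0.036, 1.599, 0.021, 1.021, -0.113], TCP at [0.147, -0.608, 0.231] pointing down, gripper open.
Joint ranges: [-2.91, 2.91], [-0.3, 2.13], [-1.5, 1.42], [0.17, 2.43], [-1.26, 4.41], [0.16, 1.93], [-2.52, 2.52]. Speed limits (rad/s): [1.89, 1.89, 2.39, 2.39, 3.01, 3.01, 3.01].

## Interface

Orientations are given as [roll, pitch, yaw] about the fixed x, y, z axes, in that order (R = Rz(yaw) Ry(pitch) Rx(roll)).
In Python, from workcell import observe, viewer, bot gives the robot as it stands. The module is installed in compiled form; this text tells all that it offers.
- The arm moves only by the tool play_rows, never from a script. Its argument "motion" is a list of rows, each a list of 7 numbers: the shift along the tool's x, y, z in cm, then the turn, a rotation vector about the tool's x, y, z in rad, then the opening, from -1 (shut) to 1 (fully open), so that 0 is half open. A call has exactly 5 rows; each row is the pose to reach, as a shift and turn from the pose commanded when the call began, along the tool's axes at that moment; what a row does not reach only later rows make up. A row lasts 1/10 s, in which the tool goes at most 50 mm and 8.59 degrees, less where a joint would pass 70% of its speed; a pose out of reach is approached as far as the arm can. A call with a gripper value outside its range is refused whole. The fingers move at their own pace and stop on an object; "squeeze" is the grip in N (left out, the last holds). Time passes only in rows, so rows that repeat a pose let the fingers close, or fill a call up. It gives the time, the measured TCP pose, the force, the opening and the grip force at its end, in the units of the state.
- observe(): the state, without advancing time (a new reading comes with each control period).
- viewer.grab_frame(name): name is "scene" or "top"; returns (picture, depth): 420x560x3 uint8, red, green, blue; 420x560 float32, m along the optical axis (not along the pixel's ray), 0 where there is no reading.
- viewer.camera_info(name): a dict with "fx", "fy", "cx", "cy" (pixels), "k1" (the pictures are not rectified: a ray, as slopes to the right and down, at radius r is drawn at 1 + k1 r^2 times it, then the intrinsics apply), "R" (3x3) and "t" (3): a world point X has camera coordinates R X + t. Camera axes: x right, y down, z forward; pixel columns grow to the right and rows downward; lengths in m; the calibration is good to about 2 mm. A picture is of the moment at which its call begins. camera_info takes no time and is no camera call.
- bot.job_done(): hands the job in; it is judged then, once.
The state is a dict: "clock": time; "qpos": joint angles; "qd": joint speeds; "joint_efforts": joint torques, N m; "position": TCP position; "tool_rot": TCP orientation; "force": force on the tool from outside, world axes, zero at the start; "moment": the same for the moment, N m; "grip_width": finger opening in m; "finger_force": force on a finger pad.
Only numpy, scipy, OpenCV 4.12 (cv2) and the standard library are available. Lean on these libraries where they do the work, as an engineer would, in place of code of your own. Each camera call takes 0.05 s, during which the arm holds its last target. There are 200 camera calls.

## Task

Fill the round tin so that all seven small honey pots stand in it, upright and flat on its floor, packed one in the middle and six around: put the pot that stands astray in the tin into a proper place and add the two from the wooden board. The pots are glass, so set them down gently and do not drop or topple any; leave the big jar, the sign and the dipper undisturbed.

Things in the scene. Friction and masses are not known exactly. Their poses are not given: they have to be found in the camera images.
- tin: open round tin of bare metal, loose on the table, 0.6 kg: outer diameter 183 mm, inner 178 mm, rim 40 mm above its underside, floor 3 mm thick. Origin: centre of its underside; z up; its yaw means nothing. Seven pots fit only as one in the middle and six around: at an even pitch of 58 mm there are 4 mm between neighbours and to the wall
- board: wooden serving board fixed to the table, 210 x 100 x 12 mm (x, y, z of its own frame), on which pots 6 and 7 stand about 10 cm apart along its length. Origin: centre of its underside
- pot1_mid (a point): centre (on the axis, 43.5 mm above the underside; z up) of a small honey pot, 0.1 to 0.18 kg: round amber glass body, diameter 54 mm, 44 mm high, narrowing to 42 mm at the foot; flat wooden lid, diameter 44 mm, up to 47 mm; upright wooden stopper knob, diameter 22 mm, from 47 to 87 mm. Grip the knob, fingertips clear of the lid; open the fingers only part way among neighbouring knobs. In the tin at the start
- pot2_mid (a point): centre of a pot identical to pot 1. In the tin at the start. Of pots 1 to 5 (in any order) four stand in an arc along the wall at the proper pitch, axes about 58 mm from the tin's centre; one stands astray about 33 mm from the centre, blocking all three free places
- pot3_mid (a point): centre of a pot identical to pot 1. In the tin at the start. Of pots 1 to 5 (in any order) four stand in an arc along the wall at the proper pitch, axes about 58 mm from the tin's centre; one stands astray about 33 mm from the centre, blocking all three free places
- pot4_mid (a point): centre of a pot identical to pot 1. In the tin at the start. Of pots 1 to 5 (in any order) four stand in an arc along the wall at the proper pitch, axes about 58 mm from the tin's centre; one stands astray about 33 mm from the centre, blocking all three free places
- pot5_mid (a point): centre of a pot identical to pot 1. In the tin at the start. Of pots 1 to 5 (in any order) four stand in an arc along the wall at the proper pitch, axes about 58 mm from the tin's centre; one stands astray about 33 mm from the centre, blocking all three free places
- pot6_mid (a point): centre of a pot identical to pot 1. On the board at the start
- pot7_mid (a point): centre of a pot identical to pot 1. On the board at the start
- big_jar_mid (a point): centre of a large full honey jar with a black lid, diameter 80 mm, 105 mm high, standing on the table; not to be disturbed
- sign_mid (a point): centre of a small slate price sign, 100 mm wide and 100 mm high, in a wooden block; z up; not to be disturbed
- dipper_mid (a point): a wooden honey dipper, 190 mm long and 26 mm thick, lying on the table; its handle axis, 13 mm above the table; not to be disturbed
Not all that is in view belongs to the job. Leave any blue look-alike of the part that bears pot6_mid alone. Leave any red look-alike of the part that bears pot2_mid alone.

How it is judged:
By the outcome, as a careful person would: the job done as asked, in the order asked, and still so for the second after the job is handed in, with the robot touching nothing.
It also fails if it takes over 64 s, if anything falls off the work surface, if the arm or the gripper's body presses on something with over 40 N, if the wrist force passes 120 N, or if a joint passes its speed limit or range.

## Working session

There is one attempt and no reset: what is moved stays moved. The work goes in short steps, Python scripts to look and compute and a tool call to move; the robot and the scene stay as the last step left them, time stands still between calls to the robot, and variables do not carry over. Pictures are saved under pics/ and viewed, at most 10 in all, crops included, and the job is handed in when it is done.

Besides the shell and the picture viewer there is one more tool, called after "Request:" as name([rows], argument=value, ...), one row to a line, values as JSON. play_rows: Moves the arm, as the interface text tells. Its arguments: {"type":"object","properties":{"motion":{"type":"array"},"squeeze":{"type":"number"}},"required":["motion"]}

```bash
mkdir -p pics
python3 - <<'E'
from workcell import observe, viewer, bot
import cv2,numpy as np
s=observe(); print({k:np.round(v,3) for k,v in s.items()}, bot.pinch_z)
for n in("scene","top"):
    im,d=viewer.grab_frame(n); np.save(n+"_d.npy",d); cv2.imwrite(f"pics/{n}0.png",im[:,:,::-1])
    c=viewer.camera_info(n); print(n,{k:np.round(v,3).tolist() for k,v in c.items()})
E
```

```text
{'clock': np.float64(0.0), 'qpos': array([ 1.264,  0.522, -0.036,  1.6  ,  0.021,  1.021, -0.113]), 'qd': array([ 0.001, -0.001, -0.001,  0.001, -0.002,  0.001, -0.001]), 'joint_efforts': array([-1.0000e-03, -9.2709e+01,  1.9800e+00, -3.6993e+01,  1.8000e-02,
        8.0000e-03, -0.0000e+00]), 'position': array([ 0.147, -0.607,  0.231]), 'tool_rot': array([-3.14 ,  0.   ,  0.237]), 'force': array([-0.713,  0.002, -0.385]), 'moment': array([-0.018, -0.068, -0.019]), 'finger_force': np.float64(0.0), 'grip_width': np.float64(0.085)} 0.0187
scene {'fx': 384.982, 'fy': 384.982, 'cx': 275.828, 'cy': 208.305, 'k1': -0.101, 'R': [[0.015, 1.0, -0.015], [0.83, -0.02, -0.557], [-0.558, -0.004, -0.83]], 't': [-0.023, -0.442, 1.492]}
top {'fx': 398.794, 'fy': 398.794, 'cx': 279.819, 'cy': 212.083, 'k1': -0.082, 'R': [[-0.02, -1.0, -0.019], [-0.993, 0.022, -0.116], [0.117, 0.017, -0.993]], 't': [0.014, 0.567, 0.933]}
```

View pics/top0.png

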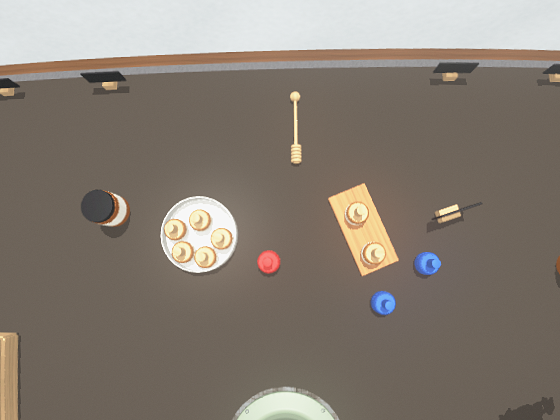

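View pics/scene0.png

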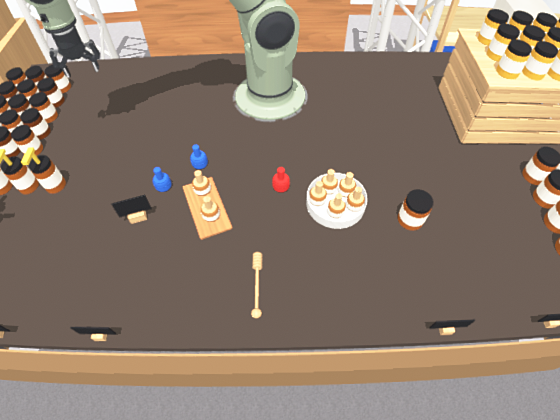

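The top view shows the tin at about (199,235). The five knobs in it are near (175,229), (200,219), (221,238), (205,257) and (182,252). The board's two pots are at (357,213) and (374,253), with red and blue decoys nearby. The scene view shows the same objects from the front. Next I'll measure the knob tops from depth in both views.

```bash
cat > h.py <<'E'
from workcell import observe, viewer, bot
import cv2,numpy as np
def cloud(n):
    im,d=viewer.grab_frame(n); c=viewer.camera_info(n)
    K=np.array([[c["fx"],0,c["cx"]],[0,c["fy"],c["cy"]],[0,0,1]])
    v,u=np.mgrid[:420,:560]
    p=cv2.undistortPoints(np.stack([u,v],-1).reshape(-1,1,2).astype(float),K,np.array([c["k1"],0,0,0,0.])).reshape(420,560,2)
    R,t=np.array(c["R"]),np.array(c["t"])
    ray=np.concatenate([p,np.ones((420,560,1))],-1)
    W=(ray*d[...,None]-t)@R   # R^T (x-t)
    W[d==0]=np.nan
    return im,W,ray@R,-R.T@t
def onplane(dirs,C,z): return C+dirs*((z-C[2])/dirs[...,2:])
def knobs(n,lo=.070,hi=.115):
    "knob-top blobs: centroid of pixels near the blob's own top, cast onto the top plane"
    im,W,D,C=cloud(n); h=W[...,2]
    m=((h>lo)&(h<hi)&(W[...,0]>.35)&(W[...,0]<.8)&(abs(W[...,1])<.35)).astype(np.uint8)
    k,L,st,ce=cv2.connectedComponentsWithStats(m); out=[]
    for i in range(1,k):
        if not 25<st[i,4]<400: continue
        b=L==i; top=np.nanpercentile(h[b],90)
        f=b&(h>top-.006)
        P=onplane(D[f],C,np.nanmedian(h[f]))
        ctr=(P.max(0)+P.min(0))/2
        out.append((P.mean(0),ctr,np.ptp(P,0),im[f].mean(0),ce[i],f.sum()))
    return out
E
python3 - <<'E'
from h import *
np.set_printoptions(precision=4,suppress=True)
for n in("top","scene"):
    print(n)
    for k in knobs(n): print(k[0],k[1][:2],k[2][:2],k[3].astype(int),k[4].astype(int),k[5])
    im,W,D,C=cloud(n); h=W[...,2]
    tab=h[(W[...,0]>.4)&(W[...,0]<.7)&(abs(W[...,1])<.3)]
    print("table z",np.nanmedian(tab), np.nanstd(tab[abs(tab)<.006]))
    m=(h>.033)&(h<.047)&(im.min(-1)>130)&(np.ptp(im.astype(int),axis=-1)<40)&(W[...,1]>.05)&(W[...,1]<.35)&(W[...,0]>.35)&(W[...,0]<.8)
    P=onplane(D[m],C,.04); print("rim",m.sum(),P.min(0),P.max(0)); 
    (cx,cy),r=cv2.minEnclosingCircle(P[:,:2].astype(np.float32)); print(cx,cy,r)
E
```

```text
top
[ 0.5588 -0.182   0.0987] [ 0.5585 -0.1818] [0.0206 0.0206] [242 231 187] [359 210] 75
[0.5505 0.1954 0.0899] [0.5507 0.1943] [0.0186 0.0209] [243 234 193] [195 218] 68
[0.5301 0.256  0.0903] [0.53   0.2569] [0.0163 0.0211] [246 237 194] [169 227] 62
[0.5052 0.145  0.0899] [0.505  0.1447] [0.0206 0.0184] [246 239 200] [217 237] 68
[0.4763 0.2376 0.0905] [0.476  0.2377] [0.0183 0.0209] [244 235 192] [177 250] 73
[ 0.4637 -0.2186  0.0993] [ 0.4632 -0.2181] [0.0202 0.0205] [245 237 192] [377 252] 77
[0.4635 0.1815 0.0906] [0.4637 0.1824] [0.0182 0.0206] [245 236 194] [201 256] 71
[0.4482 0.032  0.0872] [0.4486 0.0329] [0.0159 0.0204] [246 122 116] [266 261] 65
[ 0.4358 -0.345   0.087 ] [ 0.4352 -0.3444] [0.0204 0.01  ] [102 154 232] [432 263] 38
table z 0.0011915955546675013 0.0019026236010303871
rim 425 [0.4285 0.1099 0.04  ] [0.6075 0.2906 0.04  ]
0.5169853568077087 0.20131126046180725 0.09187836199998856
scene
[ 0.3539 -0.2388  0.0868] [ 0.3545 -0.2402] [0.0134 0.02  ] [ 76 142 246] [195 149] 13
[ 0.4383 -0.3453  0.0873] [ 0.4386 -0.345 ] [0.0201 0.0108] [ 83 143 243] [158 170] 19
[0.4521 0.03   0.0873] [0.4521 0.0301] [0.0235 0.0184] [252  81  76] [280 171] 35
[0.4658 0.1817 0.0903] [0.4661 0.1809] [0.0234 0.0189] [250 235 177] [330 173] 36
[ 0.4653 -0.2166  0.0987] [ 0.4659 -0.2165] [0.0233 0.019 ] [249 235 177] [198 175] 35
[0.478  0.2371 0.0888] [0.4796 0.2371] [0.0269 0.0195] [251 235 177] [348 176] 39
[0.5087 0.1435 0.089 ] [0.5096 0.1439] [0.0223 0.0183] [253 239 185] [318 185] 37
[0.5333 0.2565 0.0891] [0.5343 0.2565] [0.0217 0.0191] [251 236 180] [357 191] 40
[0.5549 0.1954 0.0901] [0.5553 0.1954] [0.0215 0.0185] [252 239 190] [337 197] 41
[ 0.5628 -0.1811  0.0983] [ 0.5623 -0.1809] [0.0213 0.0179] [252 238 180] [207 201] 39
table z 0.0009549037811388762 0.001991151622121131
rim 272 [0.4297 0.1093 0.04  ] [0.6159 0.2917 0.04  ]
0.5220088958740234 0.2011035978794098 0.0941535010933876
```

```bash
cat > go.py <<'E'
import sys,numpy as np
from workcell import observe
from scipy.spatial.transform import Rotation as Ro
s=observe(); p=np.array(s["position"]); R=Ro.from_euler("xyz",s["tool_rot"])
print("t",round(s["clock"],2),"p",p.round(4),"rpy",np.round(s["tool_rot"],3),"q",np.round(s["qpos"],2),"F",np.round(s["force"],1),"w",round(s["grip_width"],4))
for a in sys.argv[1:]:   # chained targets x,y,z,yaw
    x=np.array(eval(a)); T=Ro.from_euler("xyz",[np.pi,0,x[3]])
    print((R.inv().apply(x[:3]-p)*100).round(2),(R.inv()*T).as_rotvec().round(3)); p,R=x[:3],T
E
python3 go.py .45,-.35,.231,.8 .5,-.1,.22,1.38 .555,.195,.16,1.38
```

```text
t 0.3 p [ 0.1466 -0.6075  0.2311] rpy [-3.141  0.     0.237] q [ 1.26  0.52 -0.04  1.6   0.02  1.02 -0.11] F [ 0.3 -0.7  0.9] w 0.0854
[ 3.553e+01 -1.791e+01  2.000e-02] [-0.    -0.    -0.563]
[ 21.42 -13.83   1.1 ] [ 0.    0.   -0.58]
[30.01 -0.19  6.  ] [0. 0. 0.]
```

Request:
play_rows([
  [4,-2,0,0,0,-0.06,0],
  [8,-4,0,0,0,-0.12,0],
  [12,-6,0,0,0,-0.18,-0.06],
  [16,-8,0,0,0,-0.25,-0.06],
  [20,-10,0,0,0,-0.3,-0.06],
], squeeze=30)

```text
clock: 0.8
position: [0.3187, -0.4621, 0.2314]
tool_rot: [3.141, -0.0, 0.539]
force: [0.9, -0.8, 0.4]
grip_width: 0.0404
finger_force: 0.0
```

```bash
python3 go.py .5,-.15,.22,1.0 .555,.195,.16,1.38
```

```text
t 0.8 p [ 0.3187 -0.4621  0.2314] rpy [ 3.141 -0.     0.539] q [ 0.98  0.42 -0.16  1.77  0.08  0.96 -0.24] F [ 0.9 -0.8  0.4] w 0.0404
[ 31.59 -17.47   1.14] [ 0.     0.    -0.461]
[ 32.   -14.01   6.  ] [ 0.    0.   -0.38]
```

Request:
play_rows([
  [4,-2.3,0.2,0,0,-0.1,-0.06],
  [8,-4.5,0.4,0,0,-0.2,-0.06],
  [12,-6.7,0.6,0,0,-0.3,-0.06],
  [16,-9,0.8,0,0,-0.38,-0.06],
  [20,-11.2,1,0,0,-0.46,-0.06],
])

```text
clock: 1.3
position: [0.4327, -0.2633, 0.2214]
tool_rot: [3.141, 0.0, 1.0]
force: [1.2, -0.1, 0.3]
grip_width: 0.0397
finger_force: 0.0
```

```bash
python3 go.py .53,0.05,.20,1.38 .555,.195,.16,1.38
```

```text
t 1.3 p [ 0.4327 -0.2633  0.2214] rpy [3.141 0.    1.   ] q [ 0.69  0.36 -0.34  1.91  0.15  0.9  -0.29] F [ 1.2 -0.1  0.3] w 0.0397
[31.61 -8.75  2.13] [ 0.    0.   -0.38]
[14.71 -0.3   4.  ] [0. 0. 0.]
```

Request:
play_rows([
  [4.5,-1.25,0.3,0,0,-0.08,-0.06],
  [9,-2.5,0.6,0,0,-0.16,-0.06],
  [13.5,-3.7,0.9,0,0,-0.24,-0.06],
  [18,-5,1.2,0,0,-0.31,-0.06],
  [22,-6.1,1.5,0,0,-0.38,-0.06],
])

```text
clock: 1.8
position: [0.5008, -0.0448, 0.2064]
tool_rot: [3.141, -0.0, 1.38]
force: [0.5, -0.2, -0.4]
grip_width: 0.0399
finger_force: 0.0
```

```bash
python3 go.py .554,.1955,.13,1.38 .554,.1955,.058,1.38
```

```text
t 1.8 p [ 0.5008 -0.0448  0.2064] rpy [ 3.141 -0.     1.38 ] q [ 0.35  0.39 -0.49  1.93  0.24  0.88 -0.45] F [ 0.5 -0.2 -0.4] w 0.0399
[24.6   0.67  7.64] [ 0. -0.  0.]
[ 0.  -0.   7.2] [0. 0. 0.]
```

Request:
play_rows([
  [4.9,0.13,0.7,0,0,0,-0.06],
  [9.8,0.26,1.4,0,0,0,-0.06],
  [14.7,0.4,2.1,0,0,0,-0.06],
  [19.6,0.53,2.8,0,0,0,-0.06],
  [24.6,0.67,3.5,0,0,0,-0.06],
])

```text
clock: 2.3
position: [0.5545, 0.1944, 0.1711]
tool_rot: [3.141, 0.0, 1.376]
force: [1.3, -1.2, 0.3]
grip_width: 0.0402
finger_force: 0.0
```

```bash
python3 go.py .554,.1955,.058,1.38
```

```text
t 2.3 p [0.5545 0.1944 0.1711] rpy [3.141 0.    1.376] q [-0.1   0.57 -0.48  1.74  0.32  0.91 -0.91] F [ 1.3 -1.2  0.3] w 0.0402
[ 0.1  -0.07 11.31] [ 0.     0.    -0.004]
```

Request:
play_rows([
  [0,0,3.5,0,0,0,-0.06],
  [0,0,7,0,0,0,-0.06],
  [0,0,9.5,0,0,0,-0.06],
  [0,0,10.8,0,0,0,-0.06],
  [0,0,11.3,0,0,0,-0.06],
])

```text
clock: 2.8
position: [0.5539, 0.1924, 0.0574]
tool_rot: [-3.14, 0.001, 1.377]
force: [0.2, -0.0, 0.2]
grip_width: 0.0401
finger_force: 0.0
```

```bash
python3 go.py .554,.1955,.058,1.38
```

```text
t 2.8 p [0.5539 0.1924 0.0574] rpy [-3.140e+00  1.000e-03  1.377e+00] q [-0.15  0.72 -0.41  1.81  0.43  0.7  -0.99] F [ 0.2 -0.   0.2] w 0.0401
[ 0.3  -0.05 -0.06] [-0.001  0.001 -0.003]
```

Request:
play_rows([
  [0.3,0,0,0,0,0,-0.06],
  [0.3,0,0,0,0,0,-0.2],
  [0.3,0,0,0,0,0,-0.35],
  [0.3,0,0,0,0,0,-0.45],
  [0.3,0,0,0,0,0,-0.6],
])

```text
clock: 3.3
position: [0.5552, 0.1955, 0.059]
tool_rot: [3.141, -0.0, 1.377]
force: [-1.6, -0.5, 5.3]
grip_width: 0.021
finger_force: 31.5
```

```bash
python3 go.py .554,.1955,.058,1.38
```

```text
t 3.3 p [0.5552 0.1955 0.059 ] rpy [ 3.141 -0.     1.377] q [-0.15  0.72 -0.41  1.81  0.42  0.7  -1.  ] F [-1.6 -0.5  5.3] w 0.021
[-0.02 -0.11  0.1 ] [ 0.001 -0.    -0.003]
```

Request:
play_rows([
  [0,0,-0.5,0,0,0,-0.6],
  [0,0,-1.5,0,0,0,-0.6],
  [0,0,-3,0,0,0,-0.6],
  [0,0,-4.5,0,0,0,-0.6],
  [0,0,-6,0,0,0,-0.6],
], squeeze=40)

```text
clock: 3.8
position: [0.5551, 0.1955, 0.1202]
tool_rot: [3.141, -0.0, 1.377]
force: [0.4, -0.3, -1.6]
grip_width: 0.0208
finger_force: 39.2
```

```bash
python3 go.py .521,.2003,.119,1.38 .521,.2003,.058,1.38
```

```text
t 3.8 p [0.5551 0.1955 0.1202] rpy [ 3.141 -0.     1.377] q [-0.12  0.64 -0.46  1.78  0.37  0.81 -0.95] F [ 0.4 -0.3 -1.6] w 0.0208
[-0.19 -3.44  0.12] [ 0.001 -0.    -0.003]
[ 0.  -0.   6.1] [0. 0. 0.]
```

Request:
play_rows([
  [-0.05,-1,0,0,0,0,-0.6],
  [-0.1,-2,0,0,0,0,-0.6],
  [-0.19,-3,0,0,0,0,-0.6],
  [-0.19,-3.44,0,0,0,0,-0.6],
  [-0.19,-3.44,0,0,0,0,-0.6],
])

```text
clock: 4.3
position: [0.5199, 0.2005, 0.1181]
tool_rot: [-3.141, 0.0, 1.378]
force: [0.8, -0.1, -1.6]
grip_width: 0.0211
finger_force: 39.2
```

```bash
python3 go.py .521,.2003,.066,1.38 .521,.2003,.058,1.38
python3 - <<'E'
from h import *
np.set_printoptions(precision=4,suppress=True)
for n in("top","scene"):
    print(n)
    for k in knobs(n):
        if k[0][1]>.1: print(k[0],k[1][:2],k[5])
E
```

```text
t 4.3 p [0.5199 0.2005 0.1181] rpy [-3.141  0.     1.378] q [-0.14  0.6  -0.46  1.86  0.37  0.77 -1.  ] F [ 0.8 -0.1 -1.6] w 0.0211
[0.01 0.11 5.21] [-0.001  0.    -0.002]
[ 0.  -0.   0.8] [0. 0. 0.]
top
[0.5211 0.1817 0.1079] [0.5227 0.1832] 64
[0.5051 0.1448 0.09  ] [0.505  0.1446] 71
scene
[0.4654 0.182  0.0897] [0.4656 0.1819] 38
[0.5304 0.1971 0.1083] [0.5256 0.2004] 110
[0.5093 0.1431 0.0899] [0.5104 0.1437] 36
[0.533  0.2564 0.0894] [0.5329 0.2564] 38
```

Nothing else moved. Lowering in two stages.

Request:
play_rows([
  [0,0.1,1.2,0,0,0,-0.6],
  [0,0.1,2.4,0,0,0,-0.6],
  [0,0.1,3.6,0,0,0,-0.6],
  [0,0.1,4.5,0,0,0,-0.6],
  [0,0.1,5,0,0,0,-0.6],
])

```text
clock: 4.9
position: [0.5212, 0.1999, 0.0669]
tool_rot: [-3.14, 0.001, 1.377]
force: [-0.4, -1.0, -2.8]
grip_width: 0.0211
finger_force: 39.3
```

```bash
python3 go.py .521,.2003,.0585,1.38
```

```text
t 4.9 p [0.5212 0.1999 0.0669] rpy [-3.140e+00  1.000e-03  1.377e+00] q [-0.17  0.68 -0.42  1.88  0.42  0.67 -1.04] F [-0.4 -1.  -2.8] w 0.0211
[ 0.03 -0.03  0.84] [-0.001  0.001 -0.003]
```

Request:
play_rows([
  [0,0,0.2,0,0,0,-0.6],
  [0,0,0.4,0,0,0,-0.6],
  [0,0,0.6,0,0,0,-0.6],
  [0,0,0.75,0,0,0,-0.6],
  [0,0,0.75,0,0,0,-0.6],
])

```text
clock: 5.4
position: [0.5218, 0.2001, 0.0609]
tool_rot: [3.141, -0.0, 1.377]
force: [0.7, 0.4, -2.0]
grip_width: 0.0211
finger_force: 39.3
```

```bash
python3 go.py .521,.2003,.0585,1.38
```

```text
t 5.4 p [0.5218 0.2001 0.0609] rpy [ 3.141 -0.     1.377] q [-0.18  0.69 -0.42  1.88  0.43  0.66 -1.05] F [ 0.7  0.4 -2. ] w 0.0211
[ 0.01 -0.08  0.24] [ 0.    -0.    -0.003]
```

Request:
play_rows([
  [0,0,0.1,0,0,0,-0.6],
  [0,0,0.15,0,0,0,-0.6],
  [0,0,0.2,0,0,0,-0.6],
  [0,0,0.25,0,0,0,-0.6],
  [0,0,0.25,0,0,0,-0.6],
])

```text
clock: 5.9
position: [0.5218, 0.2003, 0.059]
tool_rot: [3.141, -0.0, 1.377]
force: [-3.7, -1.0, 10.0]
grip_width: 0.0211
finger_force: 40.7
```

```bash
python3 go.py .521,.2003,.0585,1.38
```

```text
t 5.9 p [0.5218 0.2003 0.059 ] rpy [ 3.141 -0.     1.377] q [-0.18  0.69 -0.41  1.88  0.43  0.66 -1.05] F [-3.7 -1.  10. ] w 0.0211
[-0.02 -0.08  0.05] [ 0.    -0.    -0.003]
```

Request:
play_rows([
  [0,0,-0.08,0,0,0,-0.6],
  [0,0,-0.08,0,0,0,-0.45],
  [0,0,-0.08,0,0,0,-0.3],
  [0,0,-0.08,0,0,0,-0.1],
  [0,0,-0.1,0,0,0,-0.06],
])

```text
clock: 6.4
position: [0.5218, 0.2, 0.0593]
tool_rot: [-3.142, 0.0, 1.377]
force: [0.3, -0.8, 0.3]
grip_width: 0.04
finger_force: 0.0
```

Request:
play_rows([
  [0,0,-1,0,0,0,-0.06],
  [0,0,-3,0,0,0,-0.06],
  [0,0,-6,0,0,0,-0.06],
  [0,0,-10,0,0,0,-0.06],
  [0,0,-14,0,0,0,-0.06],
])

```text
clock: 6.9
position: [0.5213, 0.2001, 0.2014]
tool_rot: [-3.141, -0.0, 1.377]
force: [0.4, 0.2, 1.7]
grip_width: 0.0399
finger_force: 0.0
```

```bash
python3 go.py .52,-.02,.2,1.38 .5605,-.1815,.16,1.38
```

```text
t 6.9 p [0.5213 0.2001 0.2014] rpy [-3.141 -0.     1.377] q [-0.1   0.49 -0.51  1.79  0.29  0.94 -0.93] F [0.4 0.2 1.7] w 0.0399
[-21.62   4.11   0.14] [-0.    -0.    -0.003]
[-15.09   7.04   4.  ] [0. 0. 0.]
```

Request:
play_rows([
  [-4.3,0.8,0,0,0,0,-0.06],
  [-8.6,1.6,0,0,0,0,-0.06],
  [-12.9,2.4,0,0,0,0,-0.06],
  [-17.2,3.2,0,0,0,0,-0.06],
  [-21.6,4.1,0,0,0,0,-0.06],
])

```text
clock: 7.4
position: [0.52, -0.0213, 0.2003]
tool_rot: [3.141, -0.0, 1.377]
force: [0.8, 0.4, 0.0]
grip_width: 0.0402
finger_force: 0.0
```

```bash
python3 go.py .561,-.1815,.15,1.38
python3 - <<'E'
from h import *
from scipy.optimize import least_squares
np.set_printoptions(precision=4,suppress=True)
for n in("top","scene"):
    print(n)
    ks=[k[0] for k in knobs(n) if k[0][1]>.1 and k[0][2]<.1]
    for k in ks: print(k)
    P=np.array([k[:2] for k in ks])
    c0=P[np.argmin(np.linalg.norm(P-P.mean(0)-[.01,0],axis=1))]
    ring=P[np.linalg.norm(P-c0,axis=1)>1e-6]
    f=least_squares(lambda c:np.linalg.norm(ring-c,axis=1)-.058,c0); print("centre pot",c0,"fit",f.x,f.fun)
    for a in ring:print("opp",2*f.x-a)
E
```

```text
t 7.4 p [ 0.52   -0.0213  0.2003] rpy [ 3.141 -0.     1.377] q [ 0.3   0.43 -0.49  1.89  0.25  0.88 -0.51] F [0.8 0.4 0. ] w 0.0402
[-14.93   7.1    5.03] [ 0.001 -0.    -0.003]
top
[0.5301 0.2561 0.0901]
[0.5212 0.1991 0.0897]
[0.5052 0.1446 0.0899]
[0.4762 0.2376 0.0907]
[0.4635 0.1817 0.0903]
centre pot [0.5212 0.1991] fit [0.5193 0.1997] [-0.0006 -0.0012 -0.0006  0.0007]
opp [0.5085 0.1433]
opp [0.5335 0.2547]
opp [0.5625 0.1618]
opp [0.5752 0.2176]
scene
[0.4644 0.1816 0.089 ]
[0.478  0.237  0.0897]
[0.5083 0.1434 0.0893]
[0.5243 0.1996 0.0892]
[0.5329 0.2565 0.089 ]
centre pot [0.5243 0.1996] fit [0.5207 0.1994] [ 0.0011 -0.0011 -0.0007  0.0004]
opp [0.5771 0.2172]
opp [0.5635 0.1618]
opp [0.5332 0.2553]
opp [0.5085 0.1423]
```

Request:
play_rows([
  [4.4,-0.8,1,0,0,0,-0.06],
  [8.8,-1.6,2,0,0,0,-0.06],
  [13.2,-2.4,3,0,0,0,-0.06],
  [17.6,-3.2,4,0,0,0,-0.06],
  [21.8,-4.2,5,0,0,0,-0.06],
])

```text
clock: 8.0
position: [0.521, 0.2044, 0.1497]
tool_rot: [3.141, -0.0, 1.377]
force: [1.3, -0.5, 0.0]
grip_width: 0.0401
finger_force: 0.0
```

```bash
python3 go.py .5215,.200,.0595,1.38
```

```text
t 8.0 p [0.521  0.2044 0.1497] rpy [ 3.141 -0.     1.377] q [-0.13  0.56 -0.48  1.83  0.34  0.83 -0.98] F [ 1.3 -0.5  0. ] w 0.0401
[-0.43  0.13  9.02] [ 0.001 -0.    -0.003]
```

Request:
play_rows([
  [0,0.05,3,0,0,0,-0.06],
  [0,0.05,6,0,0,0,-0.06],
  [0,0.05,8,0,0,0,-0.06],
  [0,0.05,9,0,0,0,-0.06],
  [0,0.05,9,0,0,0,-0.06],
])

```text
clock: 8.5
position: [0.5212, 0.2022, 0.0589]
tool_rot: [-3.14, 0.001, 1.377]
force: [0.2, -0.3, 1.1]
grip_width: 0.0405
finger_force: 0.0
```

Request:
play_rows([
  [0,0,0,0,0,0,-0.2],
  [0,0,0,0,0,0,-0.35],
  [0,0,0,0,0,0,-0.45],
  [0,0,0,0,0,0,-0.6],
  [0,0,0,0,0,0,-0.6],
])

```text
clock: 9.0
position: [0.522, 0.2024, 0.0603]
tool_rot: [3.141, -0.001, 1.377]
force: [-2.9, -1.2, 8.8]
grip_width: 0.0209
finger_force: 38.7
```

```bash
python3 go.py .519,.2003,.0595,1.38
```

```text
t 9.0 p [0.522  0.2024 0.0603] rpy [ 3.141e+00 -1.000e-03  1.377e+00] q [-0.18  0.69 -0.41  1.88  0.43  0.66 -1.05] F [-2.9 -1.2  8.8] w 0.0209
[-0.26 -0.25  0.08] [ 0.001 -0.001 -0.003]
```

Request:
play_rows([
  [0,0,-0.4,0,0,0,-0.6],
  [0,-0.15,-0.4,0,0,0,-0.6],
  [0,-0.27,-0.4,0,0,0,-0.6],
  [0,-0.27,-0.2,0,0,0,-0.6],
  [0,-0.27,-0.05,0,0,0,-0.6],
])

```text
clock: 9.5
position: [0.519, 0.2028, 0.0601]
tool_rot: [3.141, -0.0, 1.377]
force: [-8.7, -2.1, 39.9]
grip_width: 0.0209
finger_force: 43.5
```

Request:
play_rows([
  [0,0,0,0,0,0,-0.6],
  [0,0,0,0,0,0,-0.45],
  [0,0,0,0,0,0,-0.3],
  [0,0,0,0,0,0,-0.1],
  [0,0,0,0,0,0,-0.06],
])

```text
clock: 10.0
position: [0.519, 0.2026, 0.0597]
tool_rot: [-3.141, 0.0, 1.377]
force: [0.1, 0.4, -0.1]
grip_width: 0.0403
finger_force: 0.0
```

Request:
play_rows([
  [0,0,-1,0,0,0,-0.06],
  [0,0,-3,0,0,0,-0.06],
  [0,0,-6,0,0,0,-0.06],
  [0,0,-10,0,0,0,-0.06],
  [0,0,-14,0,0,0,-0.06],
])

```text
clock: 10.5
position: [0.5186, 0.2027, 0.2019]
tool_rot: [-3.141, -0.0, 1.377]
force: [1.0, -0.3, 0.0]
grip_width: 0.0403
finger_force: 0.0
```

```bash
python3 go.py .52,-.02,.2,1.38 .561,-.1815,.16,1.38
```

```text
t 10.5 p [0.5186 0.2027 0.2019] rpy [-3.141 -0.     1.377] q [-0.11  0.49 -0.51  1.79  0.29  0.94 -0.94] F [ 1.  -0.3  0. ] w 0.0403
[-21.82   4.43   0.19] [-0.    -0.    -0.003]
[-15.08   7.09   4.  ] [0. 0. 0.]
```

Request:
play_rows([
  [-4.4,0.9,0,0,0,0,-0.06],
  [-8.8,1.8,0,0,0,0,-0.06],
  [-13.2,2.7,0,0,0,0,-0.06],
  [-17.6,3.6,0,0,0,0,-0.06],
  [-21.8,4.4,0,0,0,0,-0.06],
])

```text
clock: 11.0
position: [0.5199, -0.0217, 0.2007]
tool_rot: [3.141, 0.0, 1.377]
force: [2.1, 0.7, -0.1]
grip_width: 0.04
finger_force: 0.0
```

Request:
play_rows([
  [-4,1.9,1,0,0,0,-0.06],
  [-8,3.8,2,0,0,0,-0.06],
  [-12,5.7,3,0,0,0,-0.06],
  [-14.6,7,4,0,0,0,-0.06],
  [-15.0,7.1,4,0,0,0,-0.06],
])

```text
clock: 11.5
position: [0.5604, -0.1845, 0.159]
tool_rot: [-3.14, 0.001, 1.372]
force: [-1.2, 1.2, -1.1]
grip_width: 0.0402
finger_force: 0.0
```

```bash
python3 go.py .561,-.1815,.068,1.38
cat > fit.py <<'E'
from h import *
from scipy.optimize import least_squares
np.set_printoptions(precision=4,suppress=True)
for n in("top","scene"):
    print(n)
    ks=[k[0] for k in knobs(n) if k[0][1]>.1 and k[0][2]<.1]
    P=np.array([k[:2] for k in ks]); c0=P[np.argmin(np.linalg.norm(P-[.52,.2],axis=1))]
    ring=P[np.linalg.norm(P-c0,axis=1)>1e-6]
    f=least_squares(lambda c:np.linalg.norm(ring-c,axis=1)-.058,c0); print("centre pot",c0,"fit",f.x,f.fun)
    print("rel to centre pot, angle deg, radius about fit, z")
    for a,k in zip(ring,[k for k in ks if (k[:2]!=c0).any()]): d=a-f.x; print(a,a-c0,np.degrees(np.arctan2(d[1],d[0])).round(1),np.linalg.norm(d).round(4),k[2].round(3))
E
python3 fit.py
```

```text
t 11.5 p [ 0.5604 -0.1845  0.159 ] rpy [-3.140e+00  1.000e-03  1.372e+00] q [ 0.51  0.58 -0.42  1.75  0.3   0.88 -0.24] F [-1.2  1.2 -1.1] w 0.0402
[0.32 0.01 9.1 ] [-0.001  0.001 -0.008]
top
centre pot [0.5181 0.1996] fit [0.5193 0.1997] [-0.0007 -0.0013 -0.0006  0.0007]
rel to centre pot, angle deg, radius about fit, z
[0.5301 0.256 ] [0.012  0.0564] 79.2 0.0573 0.09
[0.5051 0.1448] [-0.013  -0.0548] -104.6 0.0567 0.09
[0.4764 0.2378] [-0.0417  0.0382] 138.5 0.0574 0.09
[0.4635 0.1817] [-0.0546 -0.0179] -162.1 0.0587 0.09
scene
centre pot [0.5209 0.1999] fit [0.5209 0.1996] [ 0.0008 -0.0008 -0.0007  0.0001]
rel to centre pot, angle deg, radius about fit, z
[0.4649 0.1818] [-0.056  -0.0181] -162.4 0.0588 0.089
[0.4781 0.2376] [-0.0428  0.0377] 138.4 0.0572 0.089
[0.5092 0.1435] [-0.0117 -0.0565] -101.8 0.0573 0.089
[0.5332 0.2563] [0.0123 0.0564] 77.8 0.0581 0.09
```

Request:
play_rows([
  [0.15,0,3,0,0,0,-0.06],
  [0.15,0,6,0,0,0,-0.06],
  [0.15,0,8,0,0,0,-0.06],
  [0.15,0,8.8,0,0,0,-0.06],
  [0.15,0,9.1,0,0,0,-0.06],
])

```text
clock: 12.1
position: [0.5613, -0.178, 0.0691]
tool_rot: [-3.141, -0.0, 1.378]
force: [0.6, 0.2, 0.6]
grip_width: 0.0401
finger_force: 0.0
```

```bash
python3 go.py .560,-.1815,.068,1.38
```

```text
t 12.1 p [ 0.5613 -0.178   0.0691] rpy [-3.141 -0.     1.378] q [ 0.47  0.7  -0.37  1.8   0.37  0.71 -0.3 ] F [0.6 0.2 0.6] w 0.0401
[-0.36 -0.06  0.11] [-0.    -0.    -0.002]
```

Request:
play_rows([
  [-0.35,-0.05,0.05,0,0,0,-0.06],
  [-0.35,-0.05,0.05,0,0,0,-0.2],
  [-0.35,-0.05,0.05,0,0,0,-0.35],
  [-0.35,-0.05,0.05,0,0,0,-0.45],
  [-0.35,-0.05,0.05,0,0,0,-0.6],
])

```text
clock: 12.6
position: [0.5604, -0.1826, 0.069]
tool_rot: [3.141, 0.0, 1.377]
force: [-0.9, 0.4, 6.2]
grip_width: 0.0208
finger_force: 38.9
```

```bash
python3 go.py .561,-.1815,.068,1.38
```

```text
t 12.6 p [ 0.5604 -0.1826  0.069 ] rpy [3.141 0.    1.377] q [ 0.47  0.7  -0.37  1.8   0.37  0.71 -0.3 ] F [-0.9  0.4  6.2] w 0.0208
[0.12 0.04 0.1 ] [ 0.001  0.    -0.003]
```

Request:
play_rows([
  [0,0,-0.8,0,0,0,-0.6],
  [0,0,-2.5,0,0,0,-0.6],
  [0,0,-5,0,0,0,-0.6],
  [0,0,-8,0,0,0,-0.6],
  [0,0,-11,0,0,0,-0.6],
])

```text
clock: 13.1
position: [0.5597, -0.1823, 0.1799]
tool_rot: [-3.141, -0.0, 1.377]
force: [0.2, -0.0, -0.5]
grip_width: 0.0208
finger_force: 39.2
```

```bash
python3 go.py .567,.02,.18,1.38 .5746,.2171,.155,1.38
```

```text
t 13.1 p [ 0.5597 -0.1823  0.1799] rpy [-3.141 -0.     1.377] q [ 0.52  0.55 -0.43  1.73  0.28  0.92 -0.22] F [ 0.2 -0.  -0.5] w 0.0208
[19.99 -3.18 -0.  ] [-0.    -0.    -0.003]
[19.5  -2.99  2.5 ] [0. 0. 0.]
```

Request:
play_rows([
  [3.5,-0.6,0,0,0,0,-0.6],
  [7.5,-1.2,0,0,0,0,-0.6],
  [11.5,-1.9,0,0,0,0,-0.6],
  [15.5,-2.5,0,0,0,0,-0.6],
  [20,-3.2,0,0,0,0,-0.6],
])

```text
clock: 13.6
position: [0.567, 0.0209, 0.179]
tool_rot: [3.141, 0.0, 1.376]
force: [1.6, -0.1, -0.3]
grip_width: 0.0205
finger_force: 39.4
```

Request:
play_rows([
  [4.5,-0.7,0.5,0,0,0,-0.6],
  [9,-1.4,1,0,0,0,-0.6],
  [13.5,-2.1,1.5,0,0,0,-0.6],
  [17,-2.6,2,0,0,0,-0.6],
  [19.5,-3,2.5,0,0,0,-0.6],
])

```text
clock: 14.1
position: [0.5748, 0.2202, 0.1537]
tool_rot: [-3.141, -0.001, 1.379]
force: [-0.4, -0.4, -1.3]
grip_width: 0.0213
finger_force: 39.4
```

Request:
play_rows([
  [0,0,0.5,0,0,0,-0.6],
  [0,0,1,0,0,0,-0.6],
  [0,0,2,0,0,0,-0.6],
  [0,0,2.5,0,0,0,-0.6],
  [0,0,2.5,0,0,0,-0.6],
])

```text
clock: 14.6
position: [0.5751, 0.216, 0.1276]
tool_rot: [-3.141, 0.001, 1.376]
force: [0.2, -0.6, 0.2]
grip_width: 0.0209
finger_force: 39.3
```

```bash
python3 go.py .5746,.2171,.060,1.38
```

```text
t 14.6 p [0.5751 0.216  0.1276] rpy [-3.141e+00  1.000e-03  1.376e+00] q [-0.16  0.66 -0.44  1.7   0.35  0.86 -0.94] F [ 0.2 -0.6  0.2] w 0.0209
[ 0.11 -0.06  6.76] [-0.001  0.001 -0.004]
```

Request:
play_rows([
  [0,-0.05,1,0,0,0,-0.6],
  [0,-0.05,2.2,0,0,0,-0.6],
  [0,-0.05,3.2,0,0,0,-0.6],
  [0,-0.05,4,0,0,0,-0.6],
  [0,-0.05,4,0,0,0,-0.6],
])

```text
clock: 15.1
position: [0.5742, 0.217, 0.0869]
tool_rot: [-3.14, 0.001, 1.377]
force: [0.0, -0.3, -1.7]
grip_width: 0.0204
finger_force: 39.3
```

```bash
python3 go.py .5746,.2171,.0665,1.38
```

```text
t 15.1 p [0.5742 0.217  0.0869] rpy [-3.140e+00  1.000e-03  1.377e+00] q [-0.18  0.71 -0.42  1.72  0.38  0.79 -0.97] F [ 0.  -0.3 -1.7] w 0.0204
[0.02 0.04 2.04] [-0.002  0.001 -0.003]
```

Request:
play_rows([
  [0,0,0.5,0,0,0,-0.6],
  [0,0,1,0,0,0,-0.6],
  [0,0,1.5,0,0,0,-0.6],
  [0,0,2,0,0,0,-0.6],
  [0,0,2,0,0,0,-0.6],
])

```text
clock: 15.6
position: [0.5746, 0.217, 0.0677]
tool_rot: [-3.141, 0.0, 1.377]
force: [0.0, -0.1, -0.8]
grip_width: 0.0209
finger_force: 39.3
```

Request:
play_rows([
  [0,0,0.15,0,0,0,-0.6],
  [0,0,0.3,0,0,0,-0.6],
  [0,0,0.45,0,0,0,-0.6],
  [0,0,0.55,0,0,0,-0.6],
  [0,0,0.55,0,0,0,-0.6],
])

```text
clock: 16.1
position: [0.5748, 0.2171, 0.0628]
tool_rot: [-3.141, 0.0, 1.377]
force: [0.6, 0.6, -1.5]
grip_width: 0.021
finger_force: 39.3
```

Request:
play_rows([
  [0,0,0.06,0,0,0,-0.6],
  [0,0,0.12,0,0,0,-0.6],
  [0,0,0.18,0,0,0,-0.6],
  [0,0,0.22,0,0,0,-0.6],
  [0,0,0.22,0,0,0,-0.6],
])

```text
clock: 16.6
position: [0.5748, 0.2171, 0.0606]
tool_rot: [-3.142, 0.0, 1.377]
force: [-0.2, 0.1, -1.5]
grip_width: 0.021
finger_force: 39.3
```

Request:
play_rows([
  [0,0,0.03,0,0,0,-0.6],
  [0,0,0.06,0,0,0,-0.6],
  [0,0,0.1,0,0,0,-0.6],
  [0,0,0.1,0,0,0,-0.6],
  [0,0,0.1,0,0,0,-0.6],
])

```text
clock: 17.1
position: [0.5749, 0.2171, 0.06]
tool_rot: [3.141, -0.0, 1.377]
force: [-2.7, -0.3, 5.3]
grip_width: 0.0209
finger_force: 40.1
```

Request:
play_rows([
  [0,0,0,0,0,0,-0.6],
  [0,0,0,0,0,0,-0.45],
  [0,0,0,0,0,0,-0.3],
  [0,0,0,0,0,0,-0.1],
  [0,0,0,0,0,0,-0.06],
])

```text
clock: 17.6
position: [0.5748, 0.2171, 0.0596]
tool_rot: [-3.141, -0.0, 1.377]
force: [0.3, 0.2, -0.5]
grip_width: 0.0402
finger_force: 0.0
```

Request:
play_rows([
  [0,0,-1,0,0,0,-0.06],
  [0,0,-3,0,0,0,-0.06],
  [0,0,-6,0,0,0,-0.06],
  [0,0,-10,0,0,0,-0.06],
  [0,0,-14,0,0,0,-0.06],
])

```text
clock: 18.1
position: [0.5745, 0.2172, 0.2017]
tool_rot: [-3.141, -0.0, 1.377]
force: [-0.2, -0.0, -0.1]
grip_width: 0.04
finger_force: 0.0
```

```bash
python3 go.py .525,-.01,.19,1.38 .464,-.2175,.15,1.38
```

```text
t 18.1 p [0.5745 0.2172 0.2017] rpy [-3.141 -0.     1.377] q [-0.14  0.57 -0.47  1.64  0.3   1.   -0.9 ] F [-0.2 -0.  -0.1] w 0.04
[-23.24  -0.48   1.17] [-0.    -0.    -0.003]
[-21.53  -2.05   4.  ] [0. 0. 0.]
```

Request:
play_rows([
  [-4.6,-0.1,0.2,0,0,0,-0.06],
  [-9.3,-0.2,0.4,0,0,0,-0.06],
  [-14,-0.3,0.6,0,0,0,-0.06],
  [-18.6,-0.4,0.9,0,0,0,-0.06],
  [-23.2,-0.5,1.2,0,0,0,-0.06],
])

```text
clock: 18.6
position: [0.5246, -0.0112, 0.1885]
tool_rot: [3.141, 0.0, 1.377]
force: [1.0, 0.1, 0.4]
grip_width: 0.04
finger_force: 0.0
```

Request:
play_rows([
  [-4.6,-0.4,0.8,0,0,0,-0.06],
  [-9.2,-0.9,1.6,0,0,0,-0.06],
  [-13.8,-1.3,2.4,0,0,0,-0.06],
  [-18.4,-1.7,3.2,0,0,0,-0.06],
  [-21.5,-2,4,0,0,0,-0.06],
])

```text
clock: 19.1
position: [0.4629, -0.2198, 0.1481]
tool_rot: [3.141, 0.001, 1.374]
force: [0.7, 0.3, -0.8]
grip_width: 0.0403
finger_force: 0.0
```

```bash
python3 go.py .464,-.2175,.0685,1.38; python3 fit.py
python3 - <<'E'
from h import *
im,d=viewer.grab_frame("top"); cv2.imwrite("pics/top1.png",cv2.resize(im[180:290,130:420,::-1],None,fx=2.7,fy=2.7,interpolation=cv2.INTER_CUBIC))
E
```

```text
t 19.1 p [ 0.4629 -0.2198  0.1481] rpy [3.141e+00 1.000e-03 1.374e+00] q [ 0.64  0.48 -0.41  1.96  0.28  0.76 -0.13] F [ 0.7  0.3 -0.8] w 0.0403
[0.25 0.06 7.96] [ 0.001  0.001 -0.006]
top
centre pot [0.5182 0.1997] fit [0.5189 0.1997] [-0.0007 -0.0006 -0.0014 -0.0008  0.0001]
rel to centre pot, angle deg, radius about fit, z
[0.5739 0.2156] [0.0557 0.0159] 16.2 0.0573 0.09
[0.5301 0.256 ] [0.0119 0.0563] 78.7 0.0574 0.09
[0.5051 0.1447] [-0.0131 -0.055 ] -104.1 0.0566 0.09
[0.4762 0.2378] [-0.042   0.0381] 138.2 0.0572 0.09
[0.4635 0.1819] [-0.0547 -0.0179] -162.2 0.0581 0.09
scene
centre pot [0.5208 0.2   ] fit [0.5211 0.1997] [ 0.0011 -0.0004 -0.0002  0.0002  0.0006]
rel to centre pot, angle deg, radius about fit, z
[0.4647 0.182 ] [-0.0561 -0.018 ] -162.5 0.0591 0.089
[0.4777 0.2375] [-0.0431  0.0375] 138.9 0.0576 0.09
[0.5087 0.1433] [-0.0121 -0.0567] -102.3 0.0578 0.089
[0.5327 0.2568] [0.0119 0.0568] 78.5 0.0582 0.089
[0.5775 0.2158] [0.0567 0.0158] 15.9 0.0586 0.089
```

View pics/top1.png

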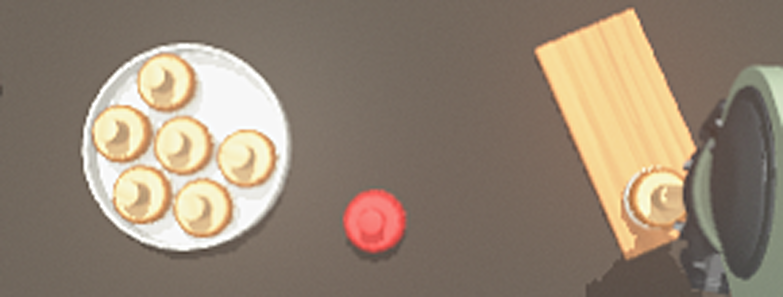

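The crop shows six pots standing well in the tin, with one free place at the upper right, near (215,85). The second board pot is under the gripper.

Request:
play_rows([
  [0.1,0.05,2.5,0,0,0,-0.06],
  [0.1,0.05,5,0,0,0,-0.06],
  [0.1,0.05,7,0,0,0,-0.06],
  [0.1,0.05,7.9,0,0,0,-0.06],
  [0.1,0.05,7.9,0,0,0,-0.06],
])

```text
clock: 19.75
position: [0.4649, -0.2148, 0.0684]
tool_rot: [-3.141, -0.001, 1.378]
force: [1.1, -0.4, 0.8]
grip_width: 0.0403
finger_force: 0.0
```

```bash
python3 go.py .464,-.2175,.0685,1.38
```

```text
t 19.75 p [ 0.4649 -0.2148  0.0684] rpy [-3.141e+00 -1.000e-03  1.378e+00] q [ 0.58  0.61 -0.35  2.    0.37  0.59 -0.21] F [ 1.1 -0.4  0.8] w 0.0403
[-0.29 -0.04 -0.01] [-0.001 -0.001 -0.002]
```

Request:
play_rows([
  [-0.25,-0.05,0,0,0,0,-0.06],
  [-0.25,-0.05,0,0,0,0,-0.2],
  [-0.25,-0.05,0,0,0,0,-0.35],
  [-0.25,-0.05,0,0,0,0,-0.45],
  [-0.25,-0.05,0,0,0,0,-0.6],
])

```text
clock: 20.25
position: [0.4639, -0.2182, 0.0692]
tool_rot: [3.141, 0.0, 1.377]
force: [-3.0, 0.5, 9.0]
grip_width: 0.021
finger_force: 38.7
```

Request:
play_rows([
  [0,0,-0.8,0,0,0,-0.6],
  [0,0,-2.5,0,0,0,-0.6],
  [0,0,-5,0,0,0,-0.6],
  [0,0,-8,0,0,0,-0.6],
  [0,0,-11,0,0,0,-0.6],
])

```text
clock: 20.75
position: [0.4635, -0.2179, 0.1802]
tool_rot: [-3.141, -0.0, 1.377]
force: [0.3, -0.2, 0.0]
grip_width: 0.0212
finger_force: 39.2
```

```bash
python3 go.py .515,-.02,.18,1.38 .5613,.1612,.155,1.38
```

```text
t 20.75 p [ 0.4635 -0.2179  0.1802] rpy [-3.141 -0.     1.377] q [ 0.66  0.44 -0.44  1.93  0.25  0.83 -0.11] F [ 0.3 -0.2  0. ] w 0.0212
[2.041e+01 1.240e+00 2.000e-02] [-0.    -0.    -0.003]
[18.67  1.11  2.5 ] [0. 0. 0.]
```

Request:
play_rows([
  [4,0.25,0,0,0,0,-0.6],
  [8,0.5,0,0,0,0,-0.6],
  [12,0.75,0,0,0,0,-0.6],
  [16,1,0,0,0,0,-0.6],
  [20.4,1.2,0,0,0,0,-0.6],
])

```text
clock: 21.25
position: [0.515, -0.0191, 0.1792]
tool_rot: [3.141, 0.0, 1.376]
force: [1.0, -0.5, -1.4]
grip_width: 0.0207
finger_force: 39.4
```

Request:
play_rows([
  [4,0.25,0.5,0,0,0,-0.6],
  [8,0.5,1,0,0,0,-0.6],
  [12,0.75,1.5,0,0,0,-0.6],
  [16,1,2,0,0,0,-0.6],
  [18.7,1.1,2.5,0,0,0,-0.6],
])

```text
clock: 21.75
position: [0.5619, 0.1642, 0.154]
tool_rot: [3.142, -0.001, 1.379]
force: [0.4, -0.3, -1.4]
grip_width: 0.0208
finger_force: 39.4
```

Request:
play_rows([
  [0,0,0.5,0,0,0,-0.6],
  [0,0,1,0,0,0,-0.6],
  [0,0,2,0,0,0,-0.6],
  [0,0,2.5,0,0,0,-0.6],
  [0,0,2.5,0,0,0,-0.6],
])

```text
clock: 22.25
position: [0.5614, 0.1601, 0.1279]
tool_rot: [-3.141, 0.001, 1.376]
force: [0.2, -0.1, -1.5]
grip_width: 0.0207
finger_force: 39.4
```

```bash
python3 go.py .5613,.1613,.087,1.38
```

```text
t 22.25 p [0.5614 0.1601 0.1279] rpy [-3.141e+00  1.000e-03  1.376e+00] q [-0.07  0.62 -0.45  1.78  0.35  0.82 -0.88] F [ 0.2 -0.1 -1.5] w 0.0207
[ 0.12 -0.03  4.09] [-0.001  0.001 -0.004]
```

Request:
play_rows([
  [0,0,1,0,0,0,-0.6],
  [0,0,2.2,0,0,0,-0.6],
  [0,0,3.2,0,0,0,-0.6],
  [0,0,4,0,0,0,-0.6],
  [0,0,4,0,0,0,-0.6],
])

```text
clock: 22.75
position: [0.5611, 0.161, 0.0873]
tool_rot: [-3.14, 0.001, 1.377]
force: [0.6, 0.6, -1.9]
grip_width: 0.0208
finger_force: 39.4
```

```bash
python3 go.py .5613,.1613,.0675,1.38
```

```text
t 22.75 p [0.5611 0.161  0.0873] rpy [-3.140e+00  1.000e-03  1.377e+00] q [-0.09  0.67 -0.42  1.81  0.39  0.75 -0.91] F [ 0.6  0.6 -1.9] w 0.0208
[0.04 0.02 1.98] [-0.002  0.001 -0.003]
```

Request:
play_rows([
  [0,0,0.5,0,0,0,-0.6],
  [0,0,1,0,0,0,-0.6],
  [0,0,1.5,0,0,0,-0.6],
  [0,0,2,0,0,0,-0.6],
  [0,0,2,0,0,0,-0.6],
])

```text
clock: 23.25
position: [0.5615, 0.161, 0.068]
tool_rot: [-3.141, 0.0, 1.377]
force: [0.6, -0.5, -1.1]
grip_width: 0.0203
finger_force: 39.4
```

Request:
play_rows([
  [0,0,0.15,0,0,0,-0.6],
  [0,0,0.3,0,0,0,-0.6],
  [0,0,0.45,0,0,0,-0.6],
  [0,0,0.55,0,0,0,-0.6],
  [0,0,0.55,0,0,0,-0.6],
])

```text
clock: 23.75
position: [0.5618, 0.1611, 0.0631]
tool_rot: [-3.141, 0.0, 1.377]
force: [-0.4, -0.3, -2.2]
grip_width: 0.0205
finger_force: 39.4
```

Request:
play_rows([
  [0,0,0.05,0,0,0,-0.6],
  [0,0,0.1,0,0,0,-0.6],
  [0,0,0.15,0,0,0,-0.6],
  [0,0,0.2,0,0,0,-0.6],
  [0,0,0.2,0,0,0,-0.6],
])

```text
clock: 24.25
position: [0.5618, 0.1611, 0.0611]
tool_rot: [-3.141, 0.0, 1.377]
force: [-0.9, -0.2, -2.4]
grip_width: 0.0209
finger_force: 39.4
```

Request:
play_rows([
  [0,0,0.03,0,0,0,-0.6],
  [0,0,0.06,0,0,0,-0.6],
  [0,0,0.1,0,0,0,-0.6],
  [0,0,0.12,0,0,0,-0.6],
  [0,0,0.12,0,0,0,-0.6],
])

```text
clock: 24.75
position: [0.5618, 0.1612, 0.0602]
tool_rot: [3.141, -0.0, 1.377]
force: [-2.2, -0.8, 3.8]
grip_width: 0.021
finger_force: 40.1
```

Request:
play_rows([
  [0,0,0.02,0,0,0,-0.6],
  [0,0,0.02,0,0,0,-0.45],
  [0,0,0.02,0,0,0,-0.3],
  [0,0,0,0,0,0,-0.1],
  [0,0,0,0,0,0,-0.06],
])

```text
clock: 25.25
position: [0.5618, 0.1611, 0.06]
tool_rot: [3.142, 0.0, 1.377]
force: [-0.0, 0.3, 0.4]
grip_width: 0.04
finger_force: 0.0
```

Request:
play_rows([
  [0,0,-1,0,0,0,-0.06],
  [0,0,-3,0,0,0,-0.06],
  [0,0,-6,0,0,0,-0.06],
  [0,0,-10,0,0,0,-0.06],
  [0,0,-14,0,0,0,-0.06],
])

```text
clock: 25.75
position: [0.5614, 0.1612, 0.202]
tool_rot: [-3.141, -0.0, 1.377]
force: [0.4, -0.3, 0.8]
grip_width: 0.04
finger_force: 0.0
```

Request:
play_rows([
  [-4.4,0.9,0,0,0,0,-0.06],
  [-8.8,1.8,0,0,0,0,-0.06],
  [-13.2,2.7,0,0,0,0,-0.06],
  [-17.6,3.2,0,0,0,0,-0.06],
  [-21,3.2,0,0,0,0,-0.06],
])

```text
clock: 26.25
position: [0.5524, -0.054, 0.2007]
tool_rot: [3.141, 0.001, 1.375]
force: [1.1, 0.0, -0.1]
grip_width: 0.0402
finger_force: 0.0
```

Request:
play_rows([
  [-3,0,0,0,0,0,-0.06],
  [-6,0,0,0,0,0,-0.06],
  [-8,0,0,0,0,0,-0.06],
  [-8,0,0,0,0,0,-0.06],
  [-8,0,0,0,0,0,-0.06],
])

```text
clock: 26.75
position: [0.5373, -0.1296, 0.2005]
tool_rot: [3.141, -0.0, 1.376]
force: [0.8, 0.9, 0.1]
grip_width: 0.0401
finger_force: 0.0
```

```bash
python3 fit.py
python3 - <<'E'
from h import *
a=viewer.grab_frame("top")[0][180:290,130:330]; b=viewer.grab_frame("scene")[0][140:250,250:450]
cv2.imwrite("pics/end.png",cv2.resize(np.hstack([a,b])[:,:,::-1],None,fx=2,fy=2,interpolation=cv2.INTER_CUBIC))
E
```

```text
top
centre pot [0.5181 0.1995] fit [0.5187 0.1998] [-0.0005 -0.0006 -0.0006 -0.0012 -0.0012  0.0002]
rel to centre pot, angle deg, radius about fit, z
[0.5741 0.2154] [0.056 0.016] 15.8 0.0575 0.09
[0.5601 0.16  ] [ 0.042  -0.0395] -43.9 0.0574 0.09
[0.5301 0.256 ] [0.012  0.0565] 78.5 0.0574 0.09
[0.5051 0.1447] [-0.013  -0.0548] -103.8 0.0568 0.09
[0.4762 0.2375] [-0.0419  0.038 ] 138.5 0.0568 0.09
[0.4634 0.1816] [-0.0547 -0.0179] -161.8 0.0582 0.09
scene
centre pot [0.5208 0.2002] fit [0.5216 0.1994] [ 0.0016 -0.0004 -0.0008  0.0003  0.0007  0.0005]
rel to centre pot, angle deg, radius about fit, z
[0.4644 0.1825] [-0.0564 -0.0178] -163.4 0.0596 0.09
[0.4779 0.237 ] [-0.0429  0.0367] 139.3 0.0576 0.089
[0.5089 0.1436] [-0.0119 -0.0566] -102.7 0.0572 0.089
[0.5332 0.2566] [0.0124 0.0564] 78.5 0.0583 0.09
[0.5645 0.1595] [ 0.0437 -0.0408] -42.9 0.0587 0.089
[0.5778 0.2157] [0.057  0.0154] 16.1 0.0585 0.089
```

View pics/end.png

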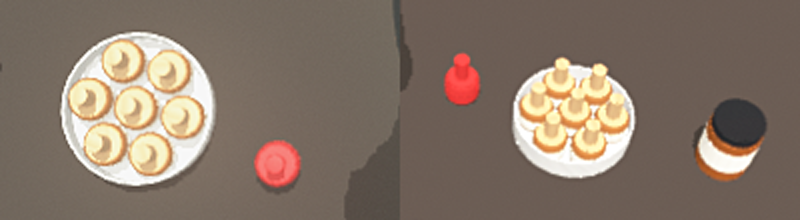

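Both views show seven pots standing upright at equal height in the tin, one in the middle and six around. The jar and the red decoy are untouched, so I'm handing in.

```bash
python3 -c "
from workcell import bot
print(bot.job_done())"
```

```text
the job is handed in; nothing more can be done
None
```

All seven pots now stand upright in the tin, one in the middle and six around, and the job was handed in at about 27 s; one set-down, while re-centring the middle pot, was firm (about 40 N at the wrist).

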